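# Close the blast pot and hold the dead-man lever

## Robot

A 6-joint arm with a two-finger parallel gripper is mounted at the origin on the work surface. World frame = base frame: x ahead of the robot, y to its left, z up, the work surface at z = 0. Lengths are in m, angles in rad, forces in N, time in s.
With the tool pointing down it reaches from about 0.25 to 0.725 m from the base axis. Payload 4 kg.
Tool frame: the origin (TCP) lies at the centre of the arm's flange, where the gripper is bolted on; the fingertips stand 173 mm ahead of it and the grasp point (between the pads) lies 155 mm ahead of it; x points along the fingers, z is the direction in which the jaws open and shut, and the axes are right-handed (so a half turn about x gives the same grasp; the last joint's range is limited). The gripper opens to 85 mm and grips with 20 to 120 N. Pads are 22 mm wide; open, the fingers measure 114 mm over their backs; the gripper's body (76 mm by 85 mm) begins 54 mm behind the grasp point. The pads swing forward as they close: fully open they stand 13 mm farther back than shut.
Start: joints at [1.256, 0.241, 0.005, 1.335, 0, 1.571], TCP at [0.155, 0.475, 0.405] pointing down, gripper open.
Joint ranges: [-2.72, 2.72], [-1.05, 1.87], [-1.09, 1.28], [-1.99, 2.15], [-1.42, 1.44], [-3.14, 3.14]. Speed limits (rad/s): [2.79, 2.79, 3.14, 3.14, 3.14, 3.14].

## Interface

Orientations are given as a unit quaternion [x, y, z, w].
In Python, from workcell import bot gives the robot as it stands.
- The arm moves only by the tool arm_command, never from a script. Its argument "moves" is one flat list of numbers, 7 for each row, row after row: the shift along the tool's x, y, z in m, then the turn, a rotation vector about the tool's x, y, z in rad, then the closure, from -1 (fully open) to 1 (shut). A call has 1 to 20 rows; each row shifts and turns the pose as measured when the row begins, along the tool's axes as they then stand; what a row does not reach is not made up. A row lasts 1/12 s, in which the tool goes at most 41.7 mm and 7.16 degrees, less where a joint would pass 70% of its speed; a pose out of reach is approached as far as the arm can. A call with a gripper value outside its range is refused whole. The fingers move at their own pace and stop on an object; the grip force is fixed at half the most. Time passes only in rows, so rows that do not move let the fingers close. It gives the time, the measured TCP pose, the force and the opening at its end, in the units of the state.
- bot.get_obs(): the state, without advancing time (a new reading comes with each control period).
- bot.camera(name): name is "side" or "top" or "wrist"; returns the picture (400x640x3 uint8, red, green, blue); there is no depth.
- bot.get_calibration(name): a dict with "mtx" (3x3 intrinsics, pixels), "world_from_camera" (4x4, takes a point from camera to world coordinates); the wrist camera has in their place "mount" (4x4, takes a point from camera to tool coordinates, whose origin is the TCP and whose axes are the tool frame's). Camera axes: x right, y up, looking along -z (the intrinsics and any distortion apply to the point x, -y, -z); pixel columns grow to the right and rows downward; lengths in m; the calibration is good to about 2 mm. A picture is of the moment at which its call begins: read the wrist's pose just before it. get_calibration takes no time and is no camera call.
- bot.job_done(): hands the job in, once; it reports no verdict.
The state is a dict: "clock": time; "joint_pos": joint angles; "joint_vel": joint speeds; "tau": joint torques, N m; "eef_pos": TCP position; "tool_rot": TCP orientation; "ft_force": force on the tool from outside, world axes, zero at the start; "ft_torque": the same for the moment, N m; "grip_width": finger opening in m.
Only numpy, scipy, OpenCV 4.12 (cv2) and the standard library are available. Lean on these libraries where they do the work, as an engineer would, in place of code of your own. Each camera call takes 0.05 s, during which the arm holds its last target.

## Task

Get the sandblaster ready to purge: screw the blast pot's loose filler cap clockwise until it is fully home, its bar in line with the two lugs on the neck, then press the sprung dead-man lever down until it is level and keep holding it there. Finish while still holding the lever level: do not let go, do not push it well past level towards its stop, and do not press it before the cap is closed. Leave everything else on the bench where it is.

Things in the scene. Friction and masses are not known exactly. Their poses are not given: they have to be found in the camera images.
- pot: blast pot: upright grey drum 124 mm in diameter with a flange 150 mm wide, bolted to the bench, neck on top ending 170 mm above the bench; origin at the centre of its underside, z up. Two small steel lugs (14 mm wide) stand out of the neck at +x and -x, to 48 mm from the axis and up to 176 mm above the bench. A pressure gauge sticks out of the drum at +x, to 90 mm from the axis. The pot stands on the robot's left or right
- pot_cap (a joint): turn of the filler cap about the pot's vertical axis, rad: 0 = fully home against its stop, the bar then lies along the pot's x axis, in line with the lugs; it grows anticlockwise seen from above as the cap is loosened (stop at 1.9). Starts 0.75 to 1.4 loose. It does not rise or fall as it turns; stays where left; takes about 0.12 N m to turn
- cap_bar (a point): middle of the cap's grip bar, on the cap's axis, 198 mm above the bench. The steel cap is a disc 66 mm in diameter, 170 to 185 mm above the bench; across its middle stands the grip bar, 56 mm long, 14 mm thick, 26 mm high (185 to 211 mm above the bench). Axes: x along the bar, z up
- handle: dead-man handle fixture bolted to the bench, on the side where the pot is not: steel plate 90 x 170 x 8 mm with two cheeks 98 mm high that carry the lever's hinge, and below the lever a black round grip bar, top 31 mm above the bench. Origin at the centre of the plate's underside, z up. The hinge axis runs along the fixture's x, at x 0, y -55 mm, 85 mm above the bench; the lever reaches from there in the direction +y
- deadman (a joint): press of the dead-man lever, rad: 0 = released, leaning up 0.50 rad (29 degrees); 0.50 = level; 0.85 = down against its stop. Grows as it is pressed down. Sprung: it returns to 0 when let go. The moment is about 0.48 N m at 0 and 1.08 N m when level, so about 11 N pressing at 100 mm from the hinge
- lever_pad (a point): point on the middle line of the steel lever's upper face, 100 mm from the hinge axis; the lever is a flat paddle 34 mm wide, 8 mm thick, ending 135 mm from the hinge axis; level, its upper face is 89 mm above the bench. Axes: y along the lever away from the hinge, z out of the upper face
- flat_chisel: flat chisel, 220 mm long, lying near the middle of the bench; leave it alone (origin on its underside)
- point_chisel: narrow chisel, 220 mm long, lying near the middle; leave it alone (origin on its underside)
- mallet: round carver's mallet standing on its head, handle up, 112 mm wide, 230 mm high; leave it alone (origin on its underside)
- offcut: sandstone offcut, about 90 x 120 x 80 mm; leave it alone (origin on its underside)
- hammer: hammer lying at the far side; leave it alone (origin on its underside)
- jar: closed round jar, 70 mm wide, 90 mm high, at the far side; leave it alone (origin on its underside)
- brush: brush lying nearest the robot; leave it alone (origin on its underside)
Not all that is in view belongs to the job. Leave any yellow look-alike of the pot alone.

How it is judged:
By the outcome, as a careful person would: the job done as asked, in the order asked, and still so for the second after the job is handed in, while the arm keeps its last pose, push and grip.
It also fails if it takes over 45 s, if anything falls off the work surface, if the arm or the gripper's body presses on something with over 40 N, if the wrist force passes 120 N, or if a joint passes its speed limit or range.

## Working session

There is one attempt and no reset: what is moved stays moved. The work goes in short steps, Python scripts to look and compute and a tool call to move; the robot and the scene stay as the last step left them, time stands still between calls to the robot, and variables do not carry over. Pictures are saved under pics/ and viewed, and the job is handed in when it is done.

Besides the shell and the picture viewer there is one more tool, called after "Emit:" as name(argument=value, ...) on one line, values as JSON. arm_command: Moves the arm, as the interface text tells. Its arguments: {"type":"object","properties":{"moves":{"type":"array"}},"required":["moves"]}

```bash
mkdir -p pics; ls; python3 - <<'E'
from workcell import bot
import cv2
o=bot.get_obs()
for k,v in o.items(): print(k,v)
for n in ("side","top","wrist"):
    im=bot.camera(n); cv2.imwrite(f"pics/{n}0.png",im[:,:,::-1])
    print(n,bot.get_calibration(n))
E
```

```text
pics
clock 0.0
joint_pos [1.25600278e+00 2.41405536e-01 3.70067193e-03 1.33524665e+00
 1.52326738e-05 1.57082797e+00]
joint_vel [ 0.00259802  0.00065428  0.00131907  0.00113433 -0.00098659 -0.00131269]
tau [ 2.46224545e-04 -3.72319937e+01  2.52406883e+01  1.71383901e-02
  8.10894971e-05  1.50944925e-05]
eef_pos [0.1547187  0.4751559  0.40380733]
tool_rot [-0.41587953  0.57281918  0.41499286  0.57157968]
ft_force [0.0346763  0.521619   0.27221091]
ft_torque [-0.02429908  0.02204278  0.00469868]
grip_width 0.08506157445465921
side {'mtx': array([[465.84263186,   0.        , 313.96988156],
       [  0.        , 465.84263186, 200.43291083],
       [  0.        ,   0.        ,   1.        ]]), 'world_from_camera': array([[-0.98946502,  0.12160661, -0.07855446,  0.45835307],
       [-0.1434934 , -0.75183663,  0.64354589,  0.93281904],
       [ 0.01919931,  0.6480382 ,  0.7613658 ,  1.05809639],
       [ 0.        ,  0.        ,  0.        ,  1.        ]])}
top {'mtx': array([[429.93671533,   0.        , 318.64774457],
       [  0.        , 429.93671533, 202.9989601 ],
       [  0.        ,   0.        ,   1.        ]]), 'world_from_camera': array([[ 0.01133007,  0.98256399, -0.18557918,  0.35191048],
       [-0.99990594,  0.00969832, -0.00969824,  0.1201781 ],
       [-0.00772933,  0.18567161,  0.98258145,  1.2711026 ],
       [ 0.        ,  0.        ,  0.        ,  1.        ]])}
wrist {'mtx': array([[284.02537455,   0.        , 318.81997649],
       [  0.        , 284.02537455, 200.24243837],
       [  0.        ,   0.        ,   1.        ]]), 'mount': array([[ 6.35007882e-04,  2.84985470e-01, -9.58531626e-01,
         3.08251174e-02],
       [-9.31601167e-04,  9.58531572e-01,  2.84984837e-01,
         7.42348525e-02],
       [ 9.99999364e-01,  7.12001564e-04,  8.74167900e-04,
        -5.79010682e-05],
       [ 0.00000000e+00,  0.00000000e+00,  0.00000000e+00,
         1.00000000e+00]])}
```

View pics/side0.png

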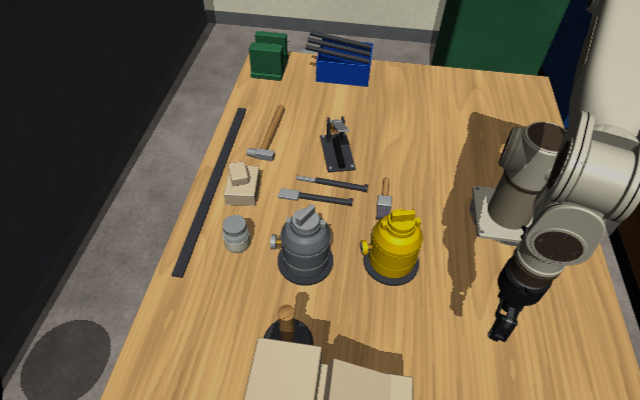

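View pics/top0.png

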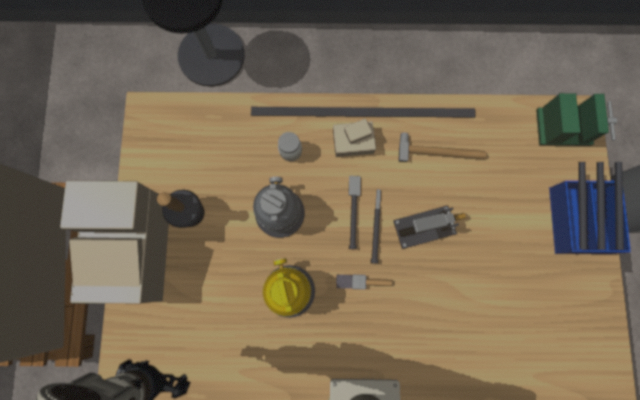

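View pics/wrist0.png

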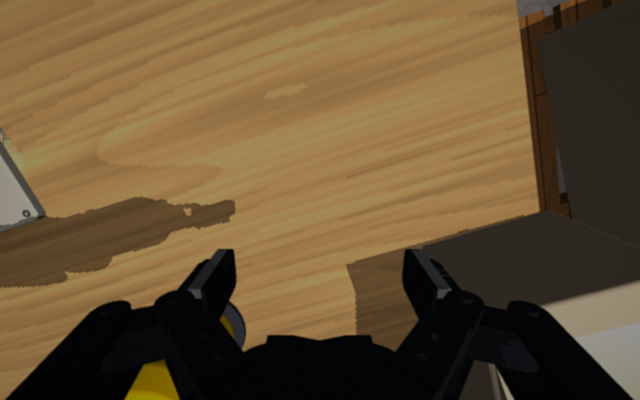

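The pot is at about (278,208) in the top picture and (305,240) in the side one. The handle is at (428,225) and (338,145). The yellow decoy sits between the pot and the robot base. I'll zoom in for detail.

```bash
python3 - <<'E'
import cv2, numpy as np
t=cv2.imread("pics/top0.png"); s=cv2.imread("pics/side0.png")
a=cv2.resize(t[165:255,235:325],(396,396),interpolation=cv2.INTER_CUBIC)
b=cv2.resize(t[190:260,385:475],(396,308),interpolation=cv2.INTER_CUBIC)
c=cv2.resize(s[195:285,260:350],(396,396),interpolation=cv2.INTER_CUBIC)
d=cv2.resize(s[110:180,300:370],(396,396),interpolation=cv2.INTER_CUBIC)[:200]
C=np.zeros((600,800,3),np.uint8); C[:396,:396]=a; C[:396,400:796]=c
cv2.imwrite("pics/z1.png",C)
d=cv2.resize(s[105:180,300:375],(396,396),interpolation=cv2.INTER_CUBIC)
C=np.zeros((600,800,3),np.uint8); C[:308,:396]=b; C[:396,400:796]=d
cv2.imwrite("pics/z2.png",C)
E
```

```text
(no output)
```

View pics/z1.png

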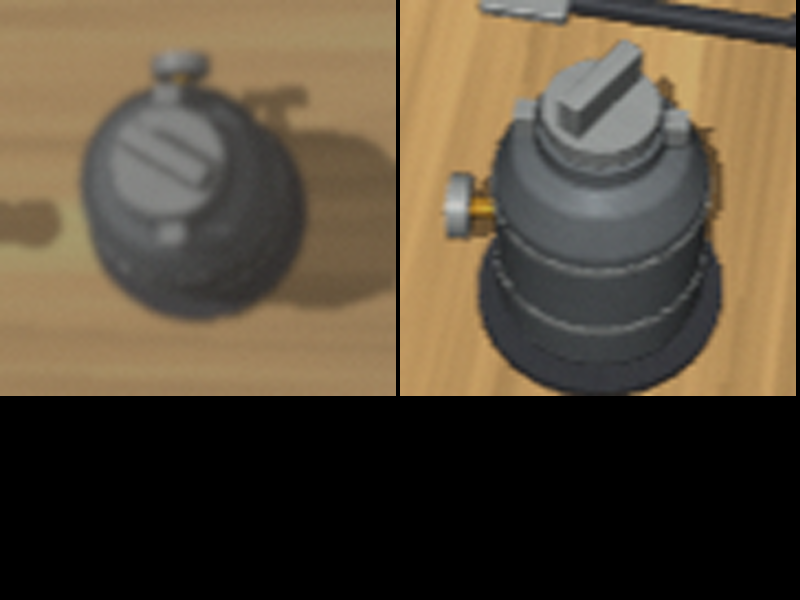

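View pics/z2.png

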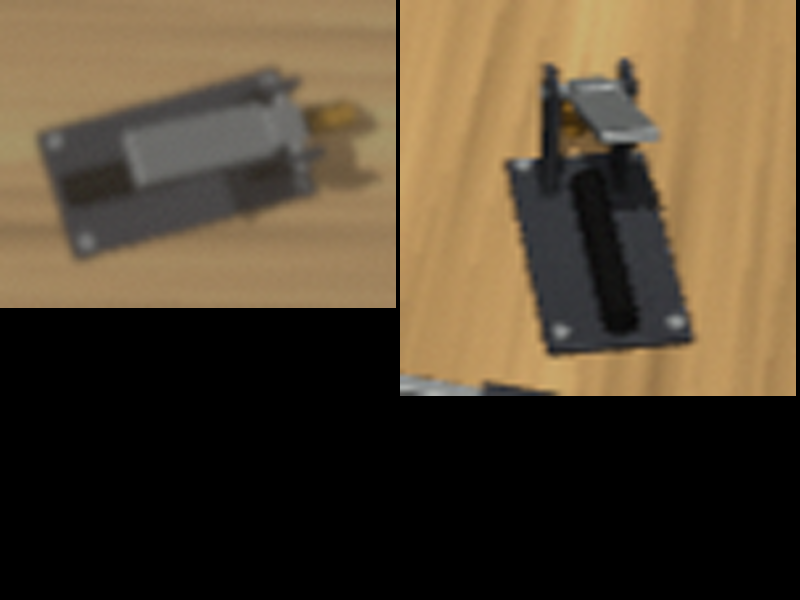

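```bash
cat > h.py <<'E'
import numpy as np
from workcell import bot
import cv2
from scipy.spatial.transform import Rotation as R
def ray(name,px,eef=None,q=None):
    c=bot.get_calibration(name); K=c["mtx"]
    if name=="wrist":
        T=np.eye(4); T[:3,:3]=R.from_quat(q).as_matrix(); T[:3,3]=eef; W=T@c["mount"]
    else: W=c["world_from_camera"]
    d=np.linalg.inv(K)@[px[0],px[1],1]; d=np.array([d[0],-d[1],-d[2]])
    return W[:3,3],W[:3,:3]@d
def onz(name,px,z,eef=None,q=None):
    o,d=ray(name,px,eef,q); return o+d*(z-o[2])/d[2]
def proj(name,P,eef=None,q=None):
    c=bot.get_calibration(name); K=c["mtx"]
    if name=="wrist":
        T=np.eye(4); T[:3,:3]=R.from_quat(q).as_matrix(); T[:3,3]=eef; W=T@c["mount"]
    else: W=c["world_from_camera"]
    p=np.linalg.inv(W)@[*P,1]; u=K@[p[0],-p[1],-p[2]]; return u[:2]/u[2]
E
python3 - <<'E'
from h import *
np.set_printoptions(precision=4,suppress=True)
t=lambda x,y:(235+x/4.4,165+y/4.4)
s=lambda x,y:(260+(x-400)/4.4,195+y/4.4)
print("lugs top",onz("top",t(167,92),.176),onz("top",t(172,235),.176))
print("lugs side",onz("side",s(525,105),.176),onz("side",s(677,118),.176))
print("bar top",onz("top",t(127,130),.211),onz("top",t(209,177),.211))
print("bar side",onz("side",s(572,104),.211),onz("side",s(632,48),.211))
print("gauge",onz("top",t(180,65),.12))
t=lambda x,y:(385+x/4.4,190+y/4.4)
k=75/396
s=lambda x,y:(300+(x-400)*k,105+y*k)
print("plate top",[onz("top",t(*p),.008)[:2] for p in((40,132),(268,70),(314,190),(80,258))])
print("plate side",[onz("side",s(*p),.008)[:2] for p in((548,353),(691,341),(510,162))])
# lever end 135mm, released: z of upper face at end
import math
L=.135;z=.085+L*math.sin(.5)+.004*math.cos(.5)
print("z tip",z)
print("lever tip top",[onz("top",t(*p),z) for p in((126,135),(138,187))])
print("lever tip side",[onz("side",s(*p),z) for p in((612,138),(658,130))])
E
```

```text
lugs top [0.603  0.2509 0.176 ] [0.5172 0.2453 0.176 ]
lugs side [0.6017 0.2546 0.176 ] [0.5185 0.2503 0.176 ]
bar top [0.5725 0.269  0.211 ] [0.5455 0.2213 0.211 ]
bar side [0.5718 0.2769 0.211 ] [0.5462 0.2341 0.211 ]
gauge [0.6333 0.25   0.12  ]
plate top [array([ 0.5414, -0.0915]), array([ 0.5854, -0.2466]), array([ 0.5041, -0.2737]), array([ 0.457 , -0.1163])]
plate side [array([ 0.5401, -0.0779]), array([ 0.4572, -0.1015]), array([ 0.5849, -0.2412])]
z tip 0.15323277795912887
lever tip top [array([ 0.5183, -0.1183,  0.1532]), array([ 0.4873, -0.1245,  0.1532])]
lever tip side [array([ 0.5143, -0.1077,  0.1532]), array([ 0.4897, -0.1186,  0.1532])]
```

```bash
cat >> h.py <<'E'
def plan(tgt,jaw_deg):
    o=bot.get_obs(); M=R.from_quat(o["tool_rot"]).as_matrix()
    np.set_printoptions(precision=4,suppress=True)
    print("clk",o["clock"],"tcp",o["eef_pos"],"F",o["ft_force"],"T",o["ft_torque"],"w",o["grip_width"],"j",o["joint_pos"])
    print("axes x",M[:,0],"y",M[:,1],"z",M[:,2],"jawdeg",np.degrees(np.arctan2(M[1,2],M[0,2])))
    print("shift tool",M.T@(np.array(tgt)-o["eef_pos"]))
    for a in (jaw_deg,jaw_deg+180):
        d=(a-np.degrees(np.arctan2(M[1,2],M[0,2]))+180)%360-180
        print("world yaw",d,"-> rot about tool x",np.radians(d)*np.sign(M[2,0]),)
E
python3 -c "
from h import *
plan([.56,.25,.47],-30)"
```

```text
clk 0.15 tcp [0.1547 0.4752 0.404 ] F [0.1866 0.1677 0.3482] T [-0.0244  0.0344  0.0199] w 0.08558676164422992 j [ 1.256   0.2413  0.004   1.3352 -0.      1.5708]
axes x [-0.0005 -0.0016 -1.    ] y [-0.9509  0.3096 -0.    ] z [ 0.3096  0.9509 -0.0017] jawdeg 71.9632623676728
shift tool [-0.0659 -0.4551 -0.0888]
world yaw -101.9632623676728 -> rot about tool x 1.7795946443907193
world yaw 78.03673763232723 -> rot about tool x -1.3619980091990744
```

Emit:
arm_command(moves=[-0.006,-0.038,-0.0074,0,0,0,-1,-0.006,-0.038,-0.0074,0,0,0,-1,-0.006,-0.038,-0.0074,0,0,0,-1,-0.006,-0.038,-0.0074,0,0,0,-1,-0.006,-0.038,-0.0074,0,0,0,-1,-0.006,-0.038,-0.0074,0,0,0,-1,-0.006,-0.038,-0.0074,0,0,0,-1,-0.006,-0.038,-0.0074,0,0,0,-1,-0.006,-0.038,-0.0074,0,0,0,-1,-0.006,-0.038,-0.0074,0,0,0,-1,-0.006,-0.038,-0.0074,0,0,0,-1])

```text
clock: 1.07
eef_pos: [0.537, 0.2664, 0.4662]
tool_rot: [-0.421, 0.572, 0.421, 0.564]
ft_force: [0.8, 0.6, 1.0]
grip_width: 0.0852
```

Emit:
arm_command(moves=[0,0,0,-0.12,0,0,-1,0,0,0,-0.12,0,0,-1,0,0,0,-0.12,0,0,-1,0,0,0,-0.12,0,0,-1,0,0,0,-0.12,0,0,-1,0,0,0,-0.12,0,0,-1,0,0,0,-0.12,0,0,-1,0,0,0,-0.12,0,0,-1,0,0,0,-0.12,0,0,-1,0,0,0,-0.12,0,0,-1,0,0,0,-0.12,0,0,-1])

```text
clock: 1.98
eef_pos: [0.5475, 0.2581, 0.4576]
tool_rot: [-0.679, 0.183, 0.69, 0.17]
ft_force: [-0.2, 0.4, -0.6]
grip_width: 0.0858
```

```bash
python3 - <<'E'
from h import *
plan([.56,.25,.47],150)
cv2.imwrite("pics/w1.png",bot.camera("wrist")[:,:,::-1])
E
```

```text
clk 1.9833 tcp [0.5475 0.2581 0.4576] F [-0.1651  0.3831 -0.65  ] T [ 0.0367  0.0331 -0.0028] w 0.0857578733245246 j [ 0.4415  0.4605  0.4564  1.5901 -0.005  -0.6246]
axes x [-0.0189 -0.0145 -0.9997] y [-0.4833 -0.8752  0.0219] z [-0.8753  0.4835  0.0095] jawdeg 151.08224431968864
shift tool [-0.0125  0.0013 -0.0147]
world yaw -1.082244319688641 -> rot about tool x 0.01888872668957288
world yaw 178.91775568031136 -> rot about tool x -3.12270392690022
```

View pics/w1.png

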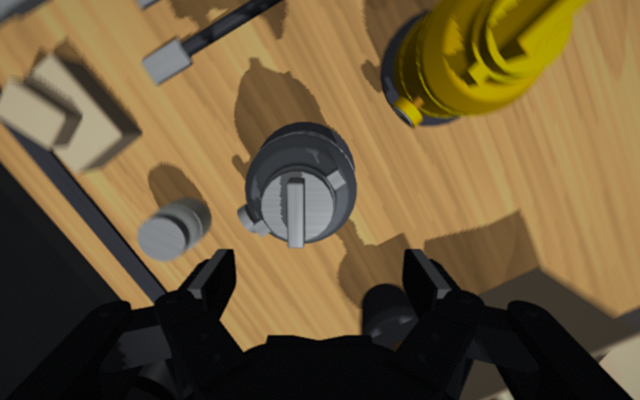

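```bash
python3 - <<'E'
import cv2
t=cv2.imread("pics/w1.png")
cv2.imwrite("pics/w1z.png",cv2.resize(t[115:260,230:370],None,fx=4,fy=4,interpolation=cv2.INTER_CUBIC))
E
```

```text
(no output)
```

View pics/w1z.png

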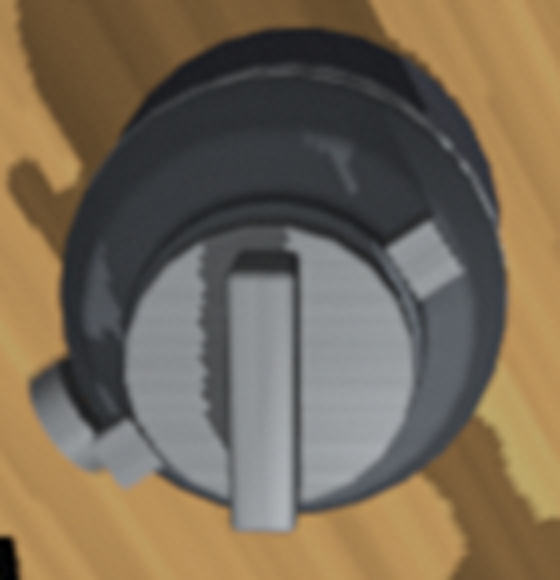

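The wrist close-up shows the bar's top face with corners (230,272)-(295,532), and the lugs at (425,258) and (130,450).

```bash
python3 - <<'E'
from h import *
o=bot.get_obs();e,q=o["eef_pos"],o["tool_rot"]
f=lambda x,y,z:onz("wrist",(230+x/4,115+y/4),z,e,q)
np.set_printoptions(precision=4,suppress=True)
a=f(264,272,.211);b=f(264,532,.211)
print("bar",a,b,(a+b)/2,np.linalg.norm(a-b),np.degrees(np.arctan2(*(a-b)[[1,0]])))
for p,r in(((230,272),(233,532)),((298,272),(295,532))):
    u=f(*p,.211)-f(*r,.211); print(np.degrees(np.arctan2(u[1],u[0])))
c=f(425,258,.176);d=f(130,450,.176)
print("lugs",c,d,(c+d)/2,np.linalg.norm(c-d),np.degrees(np.arctan2(*(d-c)[[1,0]])))
print("disc",f(125,368,.185),f(415,368,.185),f(270,225,.185),f(270,512,.185))
E
```

```text
bar [0.546  0.2265 0.211 ] [0.5735 0.2743 0.211 ] [0.5597 0.2504 0.211 ] 0.05506671501986925 -119.97253388159005
-119.77709223073563
-120.1680814744794
lugs [0.5182 0.2465 0.176 ] [0.6007 0.2536 0.176 ] [0.5595 0.2501 0.176 ] 0.0827700628046072 4.909334655969681
disc [0.5882 0.2344 0.185 ] [0.5316 0.2657 0.185 ] [0.5439 0.2221 0.185 ] [0.5773 0.2802 0.185 ]
```

```bash
cat >> h.py <<'E'
    D=R.from_euler("z",np.radians(jaw_deg)).as_matrix()
    # target axes: x down, z=jaw dir
    z=D[:,0]; x=np.array([0,0,-1.]); y=np.cross(z,x); G=np.stack([x,y,z],1)
    print("full rotvec tool",R.from_matrix(M.T@G).as_rotvec())
E
python3 -c "
from h import *
plan([.5597,.2504,.47],150)"
```

```text
clk 2.0333 tcp [0.5475 0.258  0.4574] F [0.7236 0.2583 0.2082] T [ 0.038   0.0244 -0.0221] w 0.08536906764672365 j [ 0.4415  0.4606  0.4562  1.5901 -0.005  -0.6283]
axes x [-0.0193 -0.0147 -0.9997] y [-0.48   -0.877   0.0221] z [-0.8771  0.4803  0.0098] jawdeg 151.29628124318225
shift tool [-0.0127  0.0011 -0.0143]
world yaw -1.29628124318225 -> rot about tool x 0.022624375725375557
world yaw 178.70371875681775 -> rot about tool x -3.1189682778644174
full rotvec tool [ 0.0227  0.0096 -0.0222]
```

Emit:
arm_command(moves=[-0.006,0.001,-0.014,0.022,0.01,-0.022,-1,0,0,0,0,0,0,-1])

```text
clock: 2.2
eef_pos: [0.56, 0.2505, 0.4628]
tool_rot: [0.683, -0.185, -0.682, -0.185]
ft_force: [0.2, -0.8, -0.3]
grip_width: 0.0857
```

```bash
python3 -c "
from h import *
plan([.5597,.2504,.363],150)"
```

```text
clk 2.2 tcp [0.56   0.2505 0.4628] F [ 0.1945 -0.7527 -0.2872] T [-0.0092  0.0064 -0.0153] w 0.08565987991339047 j [ 0.4206  0.4671  0.4804  1.5838 -0.0004 -0.622 ]
axes x [ 0.0004 -0.0002 -1.    ] y [-0.5039 -0.8638 -0.    ] z [-0.8638  0.5039 -0.0005] jawdeg 149.7406331719511
shift tool [0.0998 0.0002 0.0003]
world yaw 0.2593668280489112 -> rot about tool x -0.004526805119907481
world yaw -179.74063317195112 -> rot about tool x 3.137065848469886
full rotvec tool [-0.0045 -0.0005  0.    ]
```

Emit:
arm_command(moves=[0.025,0,0,0,0,0,-1,0.025,0,0,0,0,0,-1,0.02,0,0,0,0,0,-1,0.02,0,0,0,0,0,-1,0.01,0,0,0,0,0,-1,0,0,0,0,0,0,-1])

```text
clock: 2.7
eef_pos: [0.5631, 0.2485, 0.3615]
tool_rot: [0.683, -0.19, -0.678, -0.194]
ft_force: [-0.6, 0.1, -0.6]
grip_width: 0.0854
```

```bash
python3 -c "
from h import *
plan([.5597,.2504,.363],150)
cv2.imwrite('pics/w2.png',bot.camera('wrist')[:,:,::-1])"
```

```text
clk 2.7 tcp [0.5631 0.2485 0.3615] F [-0.6177  0.1449 -0.6267] T [-0.0324  0.0105 -0.0094] w 0.08538940000136935 j [ 0.4155  0.4873  0.2517  1.3265  0.0003 -0.6067]
axes x [ 0.0079  0.0038 -1.    ] y [-0.5215 -0.8532 -0.0073] z [-0.8532  0.5215 -0.0048] jawdeg 148.5645194386488
shift tool [-0.0015  0.0001  0.0039]
world yaw 1.4354805613511985 -> rot about tool x -0.025053862143954875
world yaw -178.5645194386488 -> rot about tool x 3.1165387914458385
full rotvec tool [-0.025  -0.0049  0.0073]
```

View pics/w2.png

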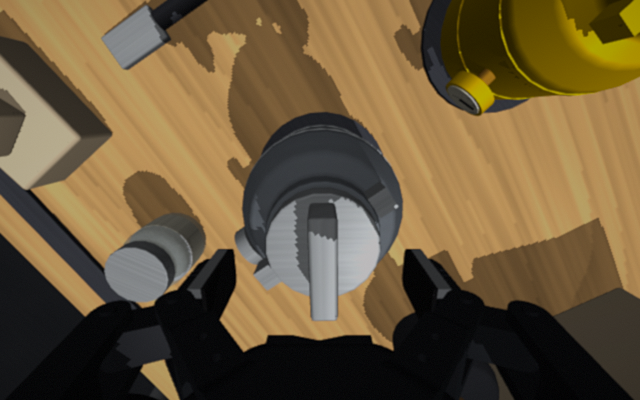

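The bar is centred at x≈322, between fingers at 236 and 404. I'll correct the small errors and close.

Emit:
arm_command(moves=[-0.0015,0,0.004,-0.025,-0.005,0.007,-1,0,0,0,0,0,0,0.5,0,0,0,0,0,0,1,0,0,0,0,0,0,1,0,0,0,0,0,0,1,0,0,0,0,0,0,1,0,0,0,0,0,0,1,0,0,0,0,0,0,1,0,0,0,0,0,0,1,0,0,0,0,0,0,1])

```text
clock: 3.58
eef_pos: [0.5615, 0.2508, 0.3703]
tool_rot: [0.686, -0.181, -0.68, -0.186]
ft_force: [0.5, -0.7, 1.5]
grip_width: 0.0122
```

```bash
python3 -c "
from h import *
plan([.5597,.2504,.363],94)"
```

```text
clk 3.5833 tcp [0.5615 0.2508 0.3703] F [ 0.5442 -0.7072  1.466 ] T [-0.0314  0.001  -0.036 ] w 0.01219130924810339 j [ 0.4202  0.4814  0.2652  1.3435 -0.0006 -0.6251]
axes x [ 0.0104  0.004  -0.9999] y [-0.5016 -0.865  -0.0087] z [-0.865   0.5017 -0.007 ] jawdeg 149.8872544494535
shift tool [0.0073 0.0013 0.0014]
world yaw -55.88725444945351 -> rot about tool x 0.9754166000428146
world yaw 124.11274555054649 -> rot about tool x -2.1661760535469785
full rotvec tool [ 0.9754 -0.0022  0.0114]
```

Emit:
arm_command(moves=[0,0,0,0.1,0,0,1,0,0,0,0.1,0,0,1,0,0,0,0.1,0,0,1,0,0,0,0.1,0,0,1,0,0,0,0.1,0,0,1,0,0,0,0.1,0,0,1,0,0,0,0.1,0,0,1,0,0,0,0.1,0,0,1])

```text
clock: 4.25
eef_pos: [0.5622, 0.2499, 0.3704]
tool_rot: [0.553, -0.442, -0.547, -0.448]
ft_force: [1.1, -1.1, -0.3]
grip_width: 0.012
```

```bash
python3 -c "
from h import *
plan([.5597,.2504,.363],94)
cv2.imwrite('pics/w3.png',bot.camera('wrist')[:,:,::-1])"
```

```text
clk 4.25 tcp [0.5622 0.2499 0.3704] F [ 1.1214 -1.0988 -0.3403] T [-0.1339 -0.0465  0.19  ] w 0.011990021320036981 j [ 0.4191  0.4817  0.2657  1.3432 -0.0041  0.2087]
axes x [ 0.0123  0.0011 -0.9999] y [-0.9779 -0.2088 -0.0123] z [-0.2088  0.978  -0.0015] jawdeg 102.05247176069915
shift tool [0.0073 0.0025 0.0011]
world yaw -8.052471760699149 -> rot about tool x 0.14054214514806507
world yaw 171.94752823930082 -> rot about tool x -3.0010505084417276
full rotvec tool [ 0.1405 -0.0007  0.0124]
```

View pics/w3.png

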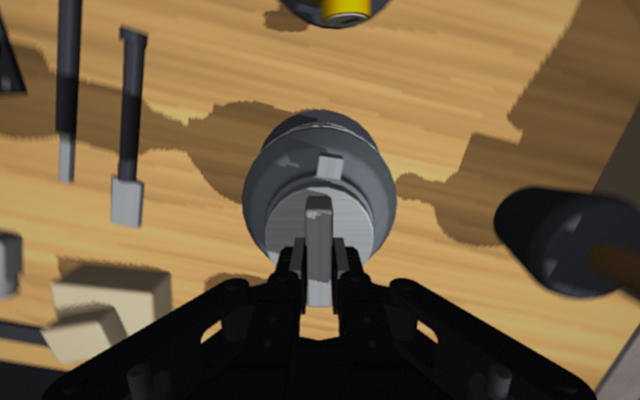

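The bar is held and turning: bar at x≈318, near lug at (330,165). I'll continue in small steps and watch the torque.

Emit:
arm_command(moves=[0,0,0,0.06,0,0,1,0,0,0,0.05,0,0,1])

```text
clock: 4.47
eef_pos: [0.5623, 0.2497, 0.3704]
tool_rot: [0.527, -0.472, -0.521, -0.478]
ft_force: [0.5, -1.0, -0.1]
grip_width: 0.0124
```

```bash
python3 -c "
from h import *
plan([.5597,.2504,.363],94)"
```

```text
clk 4.4667 tcp [0.5623 0.2497 0.3704] F [ 0.4744 -1.0124 -0.0821] T [-0.1206  0.0123  0.1525] w 0.01244832519770853 j [ 0.4189  0.4817  0.2658  1.3433 -0.0045  0.3217]
axes x [ 0.0124  0.0006 -0.9999] y [-0.9952 -0.097  -0.0124] z [-0.097   0.9953 -0.0006] jawdeg 95.567712800847
shift tool [0.0073 0.0026 0.0009]
world yaw -1.567712800847005 -> rot about tool x 0.027361750100442384
world yaw 178.432287199153 -> rot about tool x -3.114230903489351
full rotvec tool [ 0.0274 -0.0004  0.0124]
```

Emit:
arm_command(moves=[0,0,0,0.04,0,0,1])

```text
clock: 4.55
eef_pos: [0.5623, 0.2497, 0.3703]
tool_rot: [0.517, -0.482, -0.511, -0.488]
ft_force: [1.4, -1.2, -0.3]
grip_width: 0.0121
```

```bash
python3 -c "
from h import *
plan([.5597,.2504,.363],94)"
```

```text
clk 4.55 tcp [0.5623 0.2497 0.3703] F [ 1.3901 -1.1644 -0.2522] T [-0.0872 -0.0238  0.5559] w 0.012113279761961257 j [ 0.4189  0.4817  0.2657  1.3434 -0.0046  0.3612]
axes x [ 0.0123  0.0004 -0.9999] y [-0.9983 -0.0576 -0.0123] z [-0.0576  0.9983 -0.0003] jawdeg 93.3040742696523
shift tool [0.0073 0.0026 0.0009]
world yaw 0.6959257303477102 -> rot about tool x -0.012146195343913766
world yaw -179.3040742696523 -> rot about tool x 3.1294464582458796
full rotvec tool [-0.0121 -0.0004  0.0123]
```

Emit:
arm_command(moves=[0,0,0,0.04,0,0,1])

```text
clock: 4.63
eef_pos: [0.5623, 0.2497, 0.3704]
tool_rot: [0.508, -0.492, -0.502, -0.498]
ft_force: [1.2, -0.4, -1.2]
grip_width: 0.0123
```

```bash
python3 -c "
from h import *
plan([.5597,.2504,.363],94)"
```

```text
clk 4.6333 tcp [0.5623 0.2497 0.3704] F [ 1.2217 -0.386  -1.2061] T [-0.1739 -0.1275  1.3579] w 0.012278677654632206 j [ 0.4191  0.4816  0.2658  1.3434 -0.0051  0.3982]
axes x [ 0.0126  0.0001 -0.9999] y [-0.9997 -0.0208 -0.0126] z [-0.0208  0.9998 -0.0002] jawdeg 91.19371204458722
shift tool [0.0073 0.0026 0.0007]
world yaw 2.8062879554127846 -> rot about tool x -0.04897896458101292
world yaw -177.1937120445872 -> rot about tool x 3.09261368900878
full rotvec tool [-0.049  -0.0005  0.0126]
```

The torque jumped from 0.15 to 1.36 N m near jaw angle 94°, so the cap is on its stop. I'll release, rise and check.

Emit:
arm_command(moves=[0,0,0,0,0,0,-1,0,0,0,0,0,0,-1,0,0,0,0,0,0,-1,0,0,0,0,0,0,-1,0,0,0,0,0,0,-1,-0.02,0,0,0,0,0,-1,-0.03,0,0,0,0,0,-1,-0.03,0,0,0,0,0,-1,0,0,0,0,0,0,-1])

```text
clock: 5.38
eef_pos: [0.5604, 0.2498, 0.4501]
tool_rot: [0.509, -0.492, -0.506, -0.493]
ft_force: [-0.4, 0.5, 0.4]
grip_width: 0.0854
```

```bash
python3 -c "
from h import *
plan([.5597,.2504,.47],94)
im=bot.camera('wrist')[:,:,::-1]
cv2.imwrite('pics/w4.png',im)
cv2.imwrite('pics/w4z.png',cv2.resize(im[100:280,220:400],None,fx=3.3,fy=3.3,interpolation=cv2.INTER_CUBIC))"
```

```text
clk 5.3833 tcp [0.5604 0.2498 0.4501] F [-0.3861  0.4531  0.369 ] T [ 0.0137 -0.0195  0.0586] w 0.08544707032218407 j [ 0.4202  0.465   0.4446  1.5467 -0.004   0.3902]
axes x [ 0.005  -0.0022 -1.    ] y [-0.9995 -0.03   -0.0049] z [-0.03    0.9995 -0.0023] jawdeg 91.72000024790799
shift tool [-0.0199  0.0006  0.0006]
world yaw 2.27999975209201 -> rot about tool x -0.03979350261866005
world yaw -177.720000247908 -> rot about tool x 3.101799150971133
full rotvec tool [-0.0398 -0.0024  0.0049]
```

View pics/w4z.png

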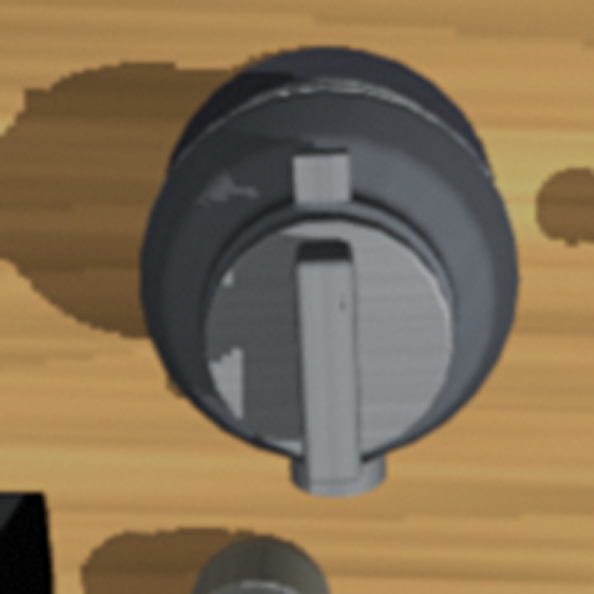

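```bash
python3 - <<'E'
from h import *
o=bot.get_obs();e,q=o["eef_pos"],o["tool_rot"]
f=lambda x,y,z:onz("wrist",(220+x/3.3,100+y/3.3),z,e,q)
a=f(326,262,.211);b=f(335,482,.211);g=(a+b)/2
u=b-a;print(a,b,"bar deg",np.degrees(np.arctan2(u[1],u[0])),np.linalg.norm(u))
l=f(322.5,178,.176);v=g-l
print(l,"lug->axis deg",np.degrees(np.arctan2(v[1],v[0])),np.linalg.norm(v[:2]))
print("handle")
plan([.5,-.1,.45],0)
E
```

```text
[0.53170986 0.24836544 0.211     ] [0.5856592  0.25209598 0.211     ] bar deg 3.9556539547116323 0.054078168209914144
[0.51757685 0.24692729 0.176     ] lug->axis deg 4.594425666071873 0.04124019776584601
handle
clk 5.4333 tcp [0.5603 0.2498 0.4475] F [ 0.3857 -0.1354 -0.3603] T [ 0.0124  0.0056 -0.0183] w 0.08517737724146116 j [ 0.4202  0.4665  0.4401  1.5438 -0.0041  0.3902]
axes x [ 0.0022 -0.0035 -1.    ] y [-0.9995 -0.03   -0.0021] z [-0.03    0.9995 -0.0036] jawdeg 91.71711059518653
shift tool [-0.0014  0.0708 -0.3478]
world yaw -91.71711059518653 -> rot about tool x 1.600765560301781
world yaw 88.28288940481349 -> rot about tool x -1.5408270932880124
full rotvec tool [ 1.6008 -0.0011  0.0045]
```

The cap is home: bar at 3.96°, lug line at 4.6°, so they agree within 0.7°. Next is the handle.

Emit:
arm_command(moves=[0,0.006,-0.038,0,0,0,0,0,0.006,-0.038,0,0,0,1,0,0.006,-0.038,0,0,0,1,0,0.006,-0.038,0,0,0,1,0,0.006,-0.038,0,0,0,1,0,0.006,-0.038,0,0,0,1,0,0.006,-0.038,0,0,0,1,0,0.006,-0.038,0,0,0,1,0,0.006,-0.03,0,0,0,1])

```text
clock: 6.18
eef_pos: [0.5163, -0.0913, 0.4378]
tool_rot: [-0.511, 0.489, 0.513, 0.486]
ft_force: [0.3, 0.0, -0.5]
grip_width: -0.0002
```

Emit:
arm_command(moves=[0,0,0,0.12,0,0,1,0,0,0,0.12,0,0,1,0,0,0,0.12,0,0,1,0,0,0,0.12,0,0,1,0,0,0,0.12,0,0,1,0,0,0,0.12,0,0,1,0,0,0,0.12,0,0,1,0,0,0,0.12,0,0,1,0,0,0,0.12,0,0,1,0,0,0,0.12,0,0,1,0,0,0,0.1,0,0,1])

```text
clock: 7.1
eef_pos: [0.5113, -0.1013, 0.4251]
tool_rot: [-0.092, 0.709, 0.094, 0.693]
ft_force: [0.0, -0.7, -0.4]
grip_width: 0.0003
```

```bash
python3 -c "
from h import *
plan([.51,-.13,.42],15)
im=bot.camera('wrist')[:,:,::-1]
cv2.imwrite('pics/w5.png',im)
cv2.imwrite('pics/t5.png',bot.camera('top')[:,:,::-1])
"
```

```text
clk 7.1 tcp [ 0.5113 -0.1013  0.4251] F [ 0.0172 -0.654  -0.4137] T [ 0.0093 -0.0002  0.0237] w 0.00030156562205701034 j [-0.1944  0.2864  0.1191  1.4266 -0.0044  1.1124]
axes x [-0.0236  0.0001 -0.9997] y [-0.2609  0.9653  0.0063] z [ 0.9651  0.261  -0.0227] jawdeg 15.131867018458944
shift tool [ 0.0052 -0.0274 -0.0087]
world yaw -0.13186701845893367 -> rot about tool x 0.0023015136468965314
world yaw 179.86813298154107 -> rot about tool x -3.1392911399428964
full rotvec tool [ 0.0022 -0.0227 -0.0063]
```

View pics/w5.png

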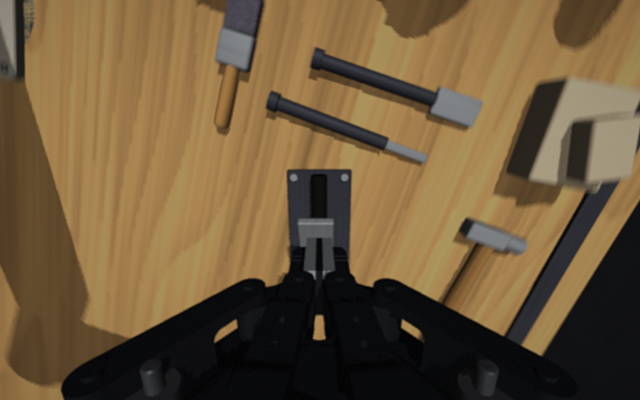

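View pics/t5.png

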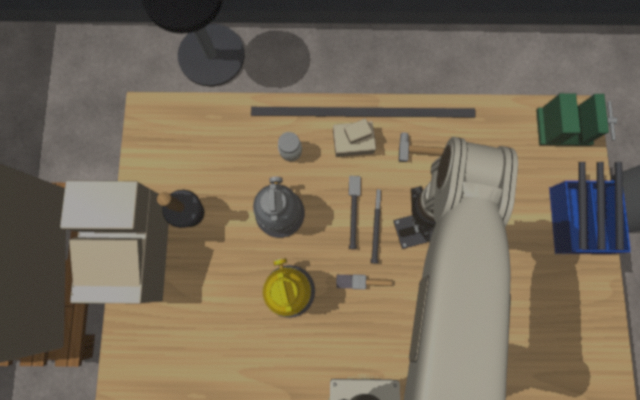

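The wrist view shows the handle in line with the image: plate far corners at about (289,171) and (352,171), lever tip at about (299..333, 220).

```bash
python3 - <<'E'
import cv2
t=cv2.imread("pics/w5.png")
cv2.imwrite("pics/w5z.png",cv2.resize(t[160:290,260:380],None,fx=4.5,fy=4.5,interpolation=cv2.INTER_CUBIC))
E
```

```text
(no output)
```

View pics/w5z.png

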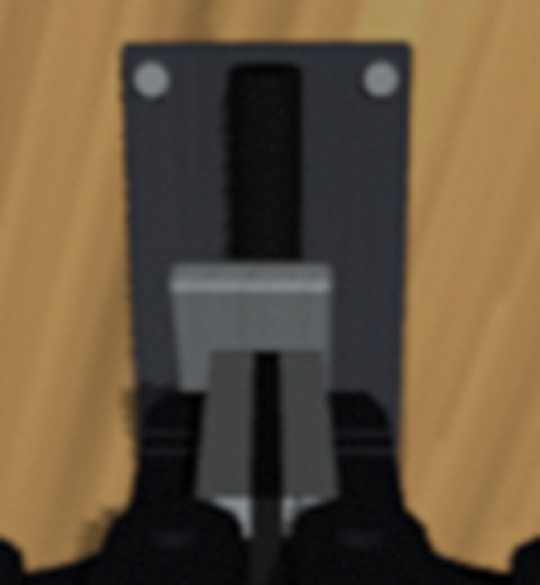

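```bash
python3 - <<'E'
from h import *
o=bot.get_obs();e,q=o["eef_pos"],o["tool_rot"]
f=lambda x,y,z:onz("wrist",(260+x/4.5,160+y/4.5),z,e,q)
a=f(171,288,.1532);b=f(331,288,.1532);c=f(123,45,.008);d=f(411,45,.008)
for p in(a,b,c,d):print(p)
u=d-c;v=b-a
print("xdir",np.degrees(np.arctan2(u[1],u[0])),np.linalg.norm(u),np.degrees(np.arctan2(v[1],v[0])),np.linalg.norm(v))
th=np.arctan2(u[1],u[0]);X=np.array([np.cos(th),np.sin(th)]);Y=np.array([-X[1],X[0]])
m=((c+d)/2)[:2];org=m-.085*Y;hin=org-.055*Y
tip=((a+b)/2)[:2]
print("org",org,"hinge",hin)
print("tip rel hinge along/across",(tip-hin)@Y,(tip-hin)@X,"expect",.135*np.cos(.5)-.004*np.sin(.5))
pad=hin+.100*Y;print("pad level",pad, "via tip",tip+(.1-.1166)*Y)
E
```

```text
[ 0.49061596 -0.12694342  0.1532    ]
[ 0.52169211 -0.11805043  0.1532    ]
[ 0.45731447 -0.11176622  0.008     ]
[ 0.54212518 -0.08795595  0.008     ]
xdir 15.681876525739682 0.08808964453167702 15.969403740952853 0.032323556694586655
org [ 0.52269498 -0.18169715] hinge [ 0.53756125 -0.23464991]
tip rel hinge along/across 0.11646758799532374 7.633636498641282e-05 expect 0.11655594370078352
pad level [ 0.51053166 -0.13837218] via tip [ 0.51064095 -0.13847903]
```

```bash
python3 -c "
from h import *
plan([.5105,-.1384,.345],15.7)"
```

```text
clk 7.2 tcp [ 0.5113 -0.1012  0.4251] F [ 0.0072 -0.2452  0.397 ] T [ 0.0179 -0.0117  0.0188] w 0.00015499294503446733 j [-0.1943  0.2866  0.1191  1.4269 -0.0044  1.1064]
axes x [-0.024   0.0002 -0.9997] y [-0.2668  0.9637  0.0066] z [ 0.9635  0.2669 -0.023 ] jawdeg 15.483678007277378
shift tool [ 0.0801 -0.0361 -0.0089]
world yaw 0.21632199272261232 -> rot about tool x -0.003775531017484798
world yaw -179.7836780072774 -> rot about tool x 3.1378171225723084
full rotvec tool [-0.0039 -0.023  -0.0066]
```

Emit:
arm_command(moves=[0,-0.018,-0.0045,0,-0.023,-0.007,1,0,-0.018,-0.0045,0,0,0,1,0.02,0,0,0,0,0,1,0.02,0,0,0,0,0,1,0.02,0,0,0,0,0,1,0,0,0,0,0,0,1])

```text
clock: 7.7
eef_pos: [0.5121, -0.1397, 0.3614]
tool_rot: [-0.103, 0.699, 0.102, 0.7]
ft_force: [-0.9, -0.2, -1.3]
grip_width: -0.0001
```

```bash
python3 -c "
from h import *
plan([.5105,-.1384,.335],15.7)"
```

```text
clk 7.7 tcp [ 0.5121 -0.1397  0.3614] F [-0.9343 -0.2443 -1.3182] T [0.0259 0.0669 0.0237] w -6.617323867393926e-05 j [-0.2664  0.3225  0.0021  1.2482  0.      1.013 ]
axes x [ 0.0022 -0.0006 -1.    ] y [-0.2873  0.9578 -0.0012] z [0.9578 0.2873 0.0019] jawdeg 16.69655370712655
shift tool [ 0.0264  0.0018 -0.0012]
world yaw -0.9965537071265658 -> rot about tool x 0.017393143362313852
world yaw 179.00344629287343 -> rot about tool x -3.1241995102274793
full rotvec tool [0.0174 0.0019 0.0012]
```

Emit:
arm_command(moves=[0.015,0.0018,-0.0012,0.017,0.002,0.001,1,0.012,0,0,0,0,0,1,0.01,0,0,0,0,0,1,0.01,0,0,0,0,0,1,0.01,0,0,0,0,0,1])

```text
clock: 8.12
eef_pos: [0.5116, -0.1383, 0.3062]
tool_rot: [-0.101, 0.698, 0.099, 0.702]
ft_force: [-1.1, 0.8, 6.3]
grip_width: -0.0
```

```bash
python3 -c "
from h import *
plan([.5105,-.1384,.262],15.7)"
```

```text
clk 8.1167 tcp [ 0.5116 -0.1383  0.3062] F [-1.0559  0.79    6.262 ] T [0.2894 0.2405 0.0577] w -2.119130932286086e-06 j [-0.2643  0.3594 -0.0954  1.1101  0.0009  1.0227]
axes x [ 0.0059 -0.0007 -1.    ] y [-0.28    0.96   -0.0023] z [0.96   0.28   0.0055] jawdeg 16.259353725121212
shift tool [ 0.0442  0.0004 -0.0013]
world yaw -0.5593537251212126 -> rot about tool x 0.009762564186660478
world yaw 179.44064627487876 -> rot about tool x -3.1318300894031323
full rotvec tool [0.0098 0.0055 0.0023]
```

Emit:
arm_command(moves=[0.01,0,-0.001,0.01,0.005,0.002,1,0.01,0,0,0,0,0,1,0.01,0,0,0,0,0,1,0.006,0,0,0,0,0,1])

```text
clock: 8.45
eef_pos: [0.5118, -0.1368, 0.2733]
tool_rot: [-0.097, 0.697, 0.1, 0.703]
ft_force: [-4.1, 2.1, 9.1]
grip_width: 0.0001
```

```bash
python3 -c "
from h import *
plan([.5105,-.1384,.262],15.7)"
```

```text
clk 8.45 tcp [ 0.5118 -0.1368  0.2733] F [-4.0555  2.1017  9.0963] T [0.582  1.0341 0.0656] w 7.532993249392058e-05 j [-0.2627  0.3895 -0.1442  1.031   0.0065  1.0284]
axes x [ 0.0075  0.0047 -1.    ] y [-0.2761  0.9611  0.0024] z [0.9611 0.276  0.0085] jawdeg 16.024303515074262
shift tool [ 0.0113 -0.0012 -0.0018]
world yaw -0.3243035150742628 -> rot about tool x 0.005660164113836949
world yaw 179.67569648492577 -> rot about tool x -3.1359324894759566
full rotvec tool [ 0.0057  0.0085 -0.0024]
```

Emit:
arm_command(moves=[0.007,-0.001,-0.001,0,0.004,-0.001,1,0.005,0,0,0,0,0,1])

```text
clock: 8.62
eef_pos: [0.5116, -0.1365, 0.2634]
tool_rot: [-0.098, 0.697, 0.102, 0.703]
ft_force: [-5.7, -1.0, 9.6]
grip_width: 0.0
```

```bash
python3 -c "
from h import *
plan([.5105,-.1384,.262],15.7)
for n in('wrist','side','top'):
  cv2.imwrite('pics/%s6.png'%n,bot.camera(n)[:,:,::-1])
s=cv2.imread('pics/side6.png');cv2.imwrite('pics/side6z.png',cv2.resize(s[90:190,280:400],None,fx=5,fy=5,interpolation=cv2.INTER_CUBIC))
s=cv2.imread('pics/wrist6.png');cv2.imwrite('pics/wrist6z.png',cv2.resize(s[120:340,210:430],None,fx=2.7,fy=2.7,interpolation=cv2.INTER_CUBIC))
print(bot.get_obs()['eef_pos'])"
```

```text
clk 8.6167 tcp [ 0.5116 -0.1365  0.2634] F [-5.7424 -0.9976  9.5998] T [-0.1966  1.1192 -0.0028] w 4.93956534456843e-05 j [-0.2627  0.3995 -0.1578  1.0081  0.0081  1.0246]
axes x [ 0.0073  0.0064 -1.    ] y [-0.2798  0.9601  0.0041] z [0.96   0.2797 0.0088] jawdeg 16.243976908498368
shift tool [ 0.0014 -0.0015 -0.0016]
world yaw -0.5439769084983652 -> rot about tool x 0.009494188108116397
world yaw 179.4560230915016 -> rot about tool x -3.1320984654816764
full rotvec tool [ 0.0095  0.0088 -0.0042]
[ 0.5116 -0.1365  0.2637]
```

View pics/wrist6z.png

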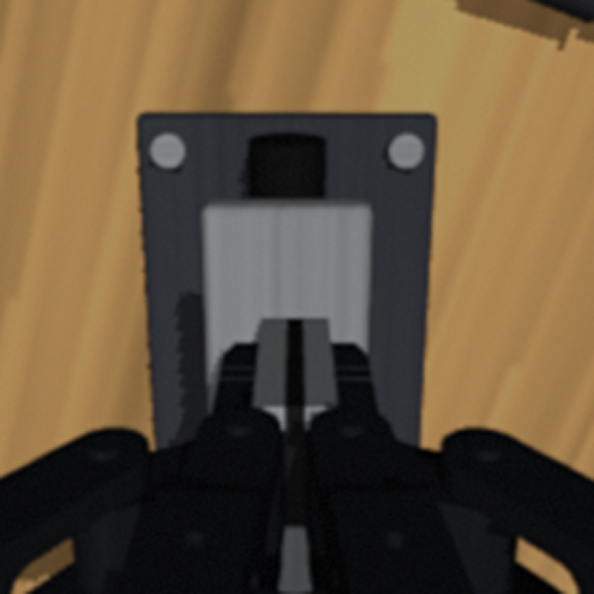

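View pics/side6z.png

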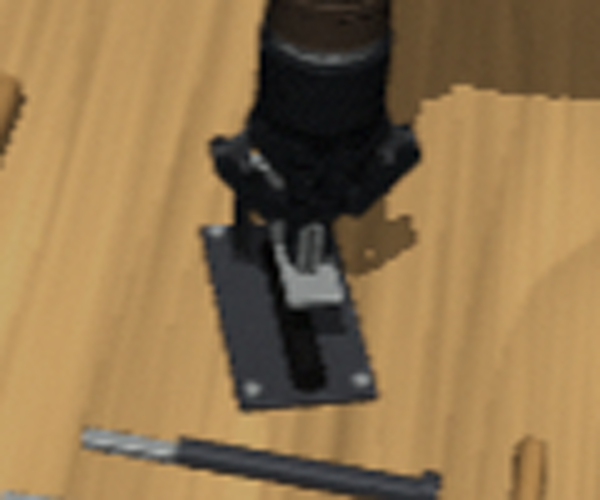

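```bash
python3 - <<'E'
from h import *
o=bot.get_obs();e,q=o["eef_pos"],o["tool_rot"]
hin=np.array([.53756,-.23465]);th=np.radians(15.75);X=np.array([np.cos(th),np.sin(th)]);Y=np.array([-X[1],X[0]])
for a in(-.15,-.1,-.05,0,.05,.1,.15):
    al=-a # lean up angle
    y=.135*np.cos(al)-.004*np.sin(al);z=.085+.135*np.sin(al)+.004*np.cos(al)
    r=[proj("wrist",[*(hin+y*Y+s*.017*X),z],e,q) for s in(-1,1)]
    s2=[proj("side",[*(hin+y*Y+s*.017*X),z]) for s in(-1,1)]
    print("past level",a,[((p-[210,120])*2.7).round(0) for p in r],[((p-[280,90])*5).round(0) for p in s2])
for s in(-1,1): print("plate",(proj("wrist",[*(hin+.14*Y+s*.045*X),.008],e,q)-[210,120])*2.7)
E
```

```text
past level -0.15 [array([186., 249.]), array([385., 250.])] [array([345., 263.]), array([289., 267.])]
past level -0.1 [array([191., 231.]), array([381., 232.])] [array([345., 272.]), array([289., 277.])]
past level -0.05 [array([195., 217.]), array([377., 218.])] [array([344., 281.]), array([288., 286.])]
past level 0 [array([199., 205.]), array([373., 206.])] [array([343., 290.]), array([288., 294.])]
past level 0.05 [array([203., 196.]), array([370., 197.])] [array([342., 298.]), array([287., 303.])]
past level 0.1 [array([206., 189.]), array([366., 190.])] [array([341., 306.]), array([287., 310.])]
past level 0.15 [array([209., 185.]), array([363., 186.])] [array([340., 313.]), array([286., 318.])]
plate [133.743993   114.66606193]
plate [439.22626144 116.55386579]
```

The tip edge is seen at row ≈206 (level predicts 205), so the lever is level. I'll trim slightly, then check that it stays put.

Emit:
arm_command(moves=[0.0025,0,0,0,0,0,1])

```text
clock: 8.85
eef_pos: [0.5115, -0.1364, 0.2627]
tool_rot: [-0.098, 0.697, 0.102, 0.703]
ft_force: [-3.7, 0.0, 10.2]
grip_width: -0.0001
```

```bash
python3 - <<'E'
from h import *
np.set_printoptions(precision=4,suppress=True)
for i in range(20):
    im=bot.camera("wrist"); o=bot.get_obs()
    if i%4==3: print(o["clock"],o["eef_pos"],o["ft_force"],o["joint_vel"].max())
cv2.imwrite("pics/wrist7.png",im[:,:,::-1])
s=im[:,:,::-1]
cv2.imwrite('pics/wrist7z.png',cv2.resize(s[120:340,210:430],None,fx=2.7,fy=2.7,interpolation=cv2.INTER_CUBIC))
t=bot.camera("top")[:,:,::-1]
cv2.imwrite("pics/top7.png",t)
cv2.imwrite('pics/top7z.png',cv2.resize(t[165:255,235:325],None,fx=5,fy=5,interpolation=cv2.INTER_CUBIC))
E
```

```text
9.05 [ 0.5115 -0.1364  0.2627] [-4.5068  1.2533 10.0864] 0.0022044441825480694
9.25 [ 0.5115 -0.1364  0.2628] [-3.0047  1.5111  9.5941] 0.0010066382054727133
9.45 [ 0.5114 -0.1364  0.2628] [-3.3997  1.5136  9.8422] 0.002232582291455105
9.65 [ 0.5115 -0.1364  0.2628] [-3.6784  1.5524  9.9882] 0.0003992535949836023
9.85 [ 0.5115 -0.1364  0.2628] [-4.2716  0.2806  9.4294] 0.001329012121358633
```

View pics/wrist7z.png

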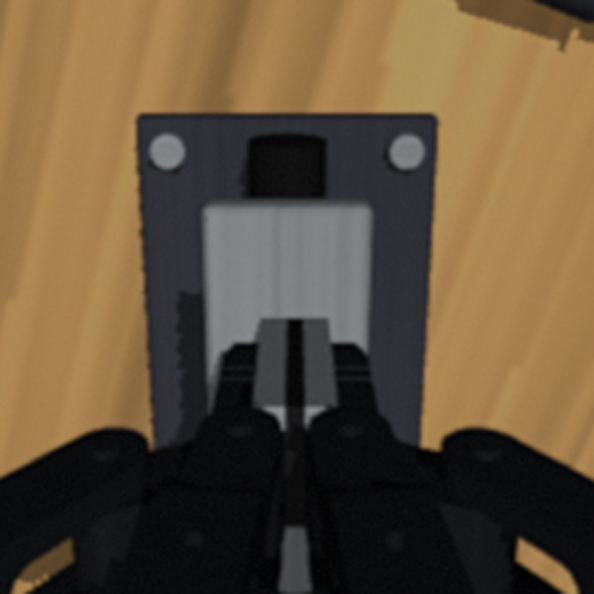

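View pics/top7z.png

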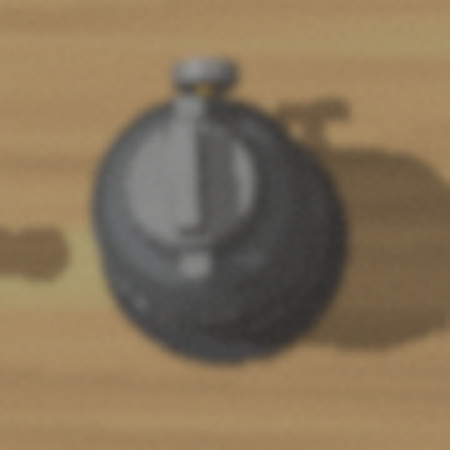

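The lever has stayed level and steady for a second (tip edge at row ≈205). The top view shows the bar in line with both lugs, so I'm handing in.

```bash
python3 -c "
from workcell import bot
print(bot.job_done()); print(bot.get_obs()['eef_pos'])"
```

```text
the job is handed in; nothing more can be done
None
the job is handed in; nothing more can be done
```

I closed the filler cap, then pressed the dead-man lever level. I handed the job in at about 10 s with the arm still holding it.

- **Cap:** I gripped the bar and turned it clockwise about 56°. It reached its stop, where the torque jumped from about 0.15 to 1.36 N m. In the wrist picture afterwards, the bar lay at 4.0° and the lugs at 4.6°. The last top view also showed them in line.
- **Lever:** I pressed it with the closed fingertips about 100 mm from the hinge. It held steady for a full second before hand-in at about 10 N, with the fingertips within 1 mm of the level height. The tip edge in the wrist picture matched level to within about 0.01 rad.
- **Disagreements:** The lever's apparent width in the picture suggested about 0.03 rad past level, which is small against the other two checks. While the jaws closed on the bar, the tool rose about 7 mm. The grip still held and turned the cap.

I meant to touch nothing else and saw no sign that anything had moved, but I did not compare every object's position before and after.

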